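# Refit the gas burner's knob on its splined spindle and hold it in

## Robot

A 7-joint arm with a two-finger parallel gripper is mounted at the origin on the work surface. World frame = base frame: x ahead of the robot, y to its left, z up, the work surface at z = 0. Lengths are in m, angles in degrees, forces in N, time in s.
With the tool pointing down it reaches from about 0.4 to 0.85 m from the base axis. Payload 10.4 kg.
Tool frame: the origin (TCP) lies midway between the tips of the shut fingers; the grasp point (between the pads) lies bot.pinch_z behind it (bot.pinch_z is the distance from the TCP to the grasp point, in m); z points along the fingers, y is the line along which they close (so a half turn about z gives the same grasp; the last joint's range is limited). The gripper opens to 87 mm and grips with 3 to 60 N. Pads are 19 mm wide; open, the fingers measure 117 mm over their backs; the gripper's body (75 mm by 190 mm) begins 51 mm behind the grasp point.
Start: joints at [63.163, 19.034, -3.707, 83.658, 1.238, 77.344, -5.071], TCP at [0.27, -0.564, 0.223] pointing down, gripper open.
Joint ranges: [-148.97, 148.97], [-28.65, 121.19], [-84.17, 76.75], [9.2, 138.47], [-72.65, 252.65], [3.7, 117.97], [-149.18, 149.18]. Speed limits (degrees/s): [127.2, 127.2, 159.86, 159.86, 180, 180, 180].

## Interface

Orientations are given as a 3x3 rotation matrix whose columns are the frame's x, y, z axes.
In Python, from bench import state, imaging, bot gives the robot as it stands.
- The arm moves only by the tool servo_tool, never from a script. Its argument "targets" is a list of rows, each an object with "dp": the shift along the tool's x, y, z in m, a list of three; "rotation": the turn, a rotation vector about the tool's x, y, z in degrees, a list of three. A call has 1 to 20 rows; each row shifts and turns the commanded pose from where the row before left it, along the tool's axes as they then stand; what a row does not reach is not made up. A row lasts 1/12 s, in which the tool goes at most 41.7 mm and 7.16 degrees, less where a joint would pass 70% of its speed; a pose out of reach is approached as far as the arm can. A call with a gripper value outside its range is refused whole. "jaw" is the closure in counts, from 0 (fully open) to 255 (shut), set as the call begins (left out, the last holds). The fingers move at their own pace and stop on an object; "force" is the grip in N (left out, the last holds). Time passes only in rows, so rows that do not move let the fingers close. It gives the time, the measured TCP pose, the force, the opening and the grip force at its end, in the units of the state.
- state(): the state, without advancing time (a new reading comes with each control period).
- imaging.get_image(name): name is "side" or "top"; returns the picture (480x640x3 uint8, red, green, blue); there is no depth.
- imaging.camera_info(name): a dict with "fx", "fy", "cx", "cy" (pixels), "eye" and "attitude" of the camera in the world. Camera axes: x right, y down, z forward; pixel columns grow to the right and rows downward; lengths in m; the calibration is good to about 2 mm. A picture is of the moment at which its call begins. camera_info takes no time and is no camera call.
- bot.finish_job(): hands the job in; it is judged then, once.
The state is a dict: "time_s": time; "q": joint angles; "dq": joint speeds; "effort": joint torques, N m; "ee_pos": TCP position; "ee_rot": TCP orientation; "wrist_force": force on the tool from outside, world axes, zero at the start; "ft_torque": the same for the moment, N m; "finger_gap": opening from 0.0 (shut) to 1.0 (fully open); "grip_force": force on a finger pad.
Only numpy, scipy, OpenCV 4.12 (cv2) and the standard library are available. Lean on these libraries where they do the work, as an engineer would, in place of code of your own. Each camera call takes 0.05 s, during which the arm holds its last target. There are 200 camera calls.

## Task

With the gas still off, test the burner's igniter: press its plunger down to the stop and let it spring back up. Then pick up the loose control knob, turn it until its cross-shaped bore meshes with the four splines of the bare valve spindle, slide it fully home, and press knob and spindle right down against the spring. Finish still holding the knob and keeping it pressed down; leave the other things on the ledge where they are.

Things in the scene. Friction and masses are not known exactly. Their poses are not given: they have to be found in the camera images.
- burner: benchtop gas burner, a steel box fixed to the ledge, 300 mm deep (its x, front towards the robot), 240 mm wide (y), 60 mm high; origin under its centre. Bare control strip along the front; round burner and 4-armed pan support, 30 mm above the box, on the rear two thirds
- igniter_top (a point): centre of the top of the igniter's spring plunger, a black mushroom head 30 mm in diameter on a steel stem, at the right of the burner's control strip (robot's view); pressed straight down. When up, the top is 90 mm above the ledge. x axis: towards the burner's rear
- igniter (a joint): how far the igniter plunger is pressed, m: 0 up, 0.012 at its stop; the spring takes 3 N at the start and 8 N at the stop, and returns it when let go
- spindle_tip (a point): centre of the top of the bare upright brass spindle, 115 mm left of the igniter. Its plan is a cross (four splines) along this point's x and y: bars 22 mm long, 6 mm thick, their top 2 mm stepped in to 19 x 3 mm, round an 11.6 mm core whose pointed nose rises 5 mm above the bars. When up, the tip is 86 mm above the ledge, 26 mm above the burner's top. Its angle varies; turning it takes 1 Nm
- spindle (a joint): how far the spindle is pushed down against its spring, m: 0 up, 0.006 at its stop; takes 5 N at the start and 10 N at the stop; springs back
- knob_grip (a point): centre of the bar grip of the loose control knob (black bar on a steel skirt, 48 mm high, about 90 g), lying underside down on the ledge; z up. The bar is 46 mm long (x), 14 mm wide (y) and 29 mm high, from 14.5 mm below to 14.5 mm above this point, on a round skirt 58 mm in diameter and 19 mm high, its underside 33.5 mm below this point
- knob_mouth (a point): centre of the knob's underside, 33.5 mm below knob_grip, same axes. Here opens a cross-shaped bore for the spindle: slots along the bar (x) and across it (y), each 25 mm long, 9.6 mm wide, 15 mm deep. It fits at any of four quarter turns, within about 0.15 rad; turned wrong, it stops with only the 5 mm nose in. Fully home, the spindle tip touches the bore's roof
- lighter_case: black plastic lighter case, a flat rounded box 90 x 60 x 26 mm lying flat; origin under its centre (leave alone)
- dish: white ceramic dish, round, 180 mm across the rim, 50 mm high; origin under its centre (leave alone)
- skewer_tin: open aluminium skewer tin 260 x 80 x 35 mm with steel skewers in it; origin under its centre (leave alone)
- shaker: steel seasoning shaker, 50 mm diameter, 90 mm high; origin under its centre (leave alone)
- ramekin: small white ceramic ramekin, 72 mm across, 42 mm high; origin under its centre (leave alone)
- sauce: sauce bottle of amber glass, 60 mm diameter, 190 mm high; origin under its centre (leave alone)
- turner: long-handled barbecue turner 300 mm long, lying flat along its x axis (leave alone)
Not all that is in view belongs to the job. Leave any blue look-alike of the part that bears knob_grip alone.

How it is judged:
By the outcome, as a careful person would: the job done as asked, in the order asked, and still so for the second after the job is handed in, while the arm keeps its last pose, push and grip.
It also fails if it takes over 64 s, if anything falls off the work surface, if the arm or the gripper's body presses on something with over 40 N, if the wrist force passes 120 N, or if a joint passes its speed limit or range.

## Working session

There is one attempt and no reset: what is moved stays moved. The work goes in short steps, Python scripts to look and compute and a tool call to move; the robot and the scene stay as the last step left them, time stands still between calls to the robot, and variables do not carry over. Pictures are saved under pics/ and viewed, at most 10 in all, crops included, and the job is handed in when it is done.

Besides the shell and the picture viewer there is one more tool, called as name([rows], argument=value, ...), one row to a line, values as JSON. servo_tool: Moves the arm, as the interface text tells. Its arguments: {"type":"object","properties":{"targets":{"type":"array"},"jaw":{"type":"number"},"force":{"type":"number"}},"required":["targets"]}

```bash
mkdir -p pics; cat > h.py <<'E'
import numpy as np, cv2
from bench import state, imaging, bot
def grab(n,f):
    im=imaging.get_image(n)[:,:,::-1].copy(); cv2.imwrite('pics/'+f,im); return im
def ray(n,uv):
    c=imaging.camera_info(n); R=np.array(c['attitude'])
    d=R@np.array([(uv[0]-c['cx'])/c['fx'],(uv[1]-c['cy'])/c['fy'],1.]); return np.array(c['eye']),d
def plane(n,uv,z):
    e,d=ray(n,uv); return e+d*(z-e[2])/d[2]
def proj(n,p):
    c=imaging.camera_info(n); R=np.array(c['attitude']); q=R.T@(np.array(p)-np.array(c['eye']))
    return c['fx']*q[0]/q[2]+c['cx'],c['fy']*q[1]/q[2]+c['cy']
def two(uv1,uv2,n1='top',n2='side'):
    a,b=ray(n1,uv1); c,d=ray(n2,uv2)
    s=np.linalg.lstsq(np.stack([b,-d],1),c-a,rcond=None)[0]
    return (a+b*s[0]+c+d*s[1])/2, np.linalg.norm(a+b*s[0]-c-d*s[1])
E
python3 - <<'E'
from h import *
grab('top','t1.png'); grab('side','s1.png')
for n in('top','side'): print(imaging.camera_info(n))
s=state();print(s, bot.pinch_z)
E
```

```text
{'fx': 440.080137658585, 'fy': 440.080137658585, 'cx': 319.932931935, 'cy': 239.68675474074493, 'eye': array([ 0.29615302, -0.00362131,  1.21331492]), 'attitude': array([[-0.00380924, -0.98368145,  0.17987854],
       [-0.9999905 ,  0.00412796,  0.0013976 ],
       [-0.00211733, -0.1798715 , -0.98368784]])}
{'fx': 598.1599967241643, 'fy': 598.1599967241643, 'cx': 319.87592137702546, 'cy': 246.71724209764625, 'eye': array([-0.4417212 ,  1.10001924,  1.06552128]), 'attitude': array([[-0.77798962, -0.3432437 ,  0.526228  ],
       [-0.62779917,  0.45737637, -0.62982145],
       [-0.02450201, -0.82036005, -0.57132218]])}
{'time_s': 0.1, 'q': array([63.16248965, 19.06743465, -3.70705196, 83.69976477,  1.23719739,
       77.34385958, -5.07098561]), 'dq': array([ 0.07149757, -0.09141573,  0.01106387, -0.29182439,  0.02832036,
        0.01224853,  0.02062399]), 'effort': array([ 1.89065766e-03, -6.24540496e+01,  2.50007689e-02, -3.90719104e+01,
       -6.13187137e-02,  3.64770752e-02, -2.39517914e-05]), 'ee_pos': array([ 0.26934212, -0.56360962,  0.22185542]), 'ee_rot': array([[ 9.02259508e-01,  4.31193046e-01, -5.80213511e-04],
       [ 4.31193433e-01, -9.02258840e-01,  1.09956636e-03],
       [-4.93774029e-05, -1.24227846e-03, -9.99999227e-01]]), 'wrist_force': array([ 0.11097918, -0.24775376,  0.3289227 ]), 'ft_torque': array([-0.05559897, -0.05054016, -0.00147332]), 'grip_force': 0.0, 'finger_gap': 1.000013974462215} 0.0187
```

View pics/t1.png

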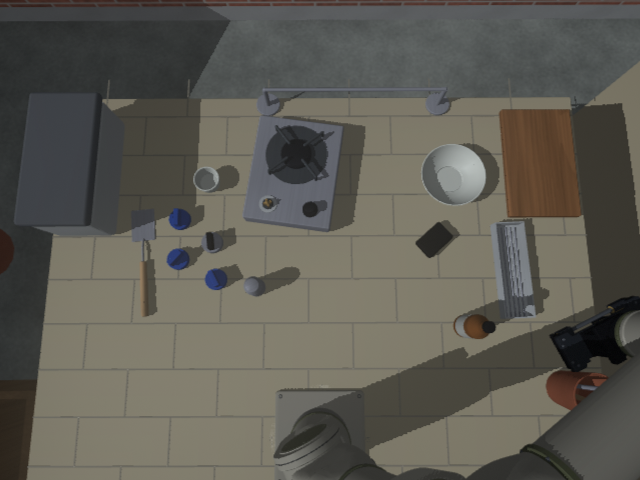

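View pics/s1.png

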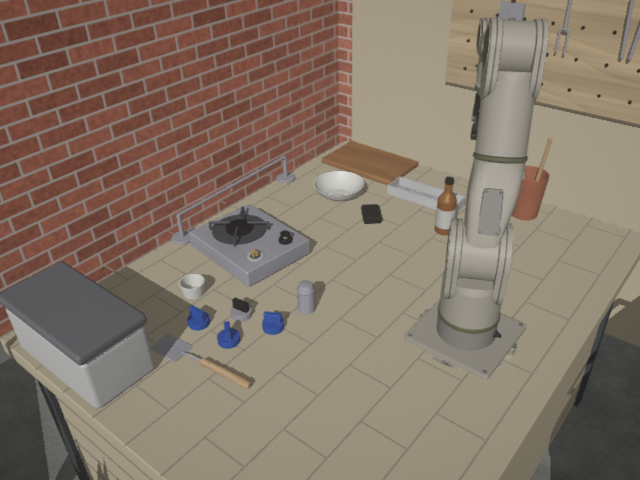

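The top view shows four things that could be the knob: blue ones at (180,219), (178,259) and (216,279), and a black bar on a steel skirt at (212,241). I choose the black one by the description. The spindle is at about (268,204) and the igniter at (311,209). In the side view these are the knob at (241,308), the spindle at (255,255) and the igniter at (285,238). Next is a close crop to check.

```bash
python3 - <<'E'
from h import *
t=cv2.imread('pics/t1.png'); s=cv2.imread('pics/s1.png')
r=lambda im,x,y,w,h,k: cv2.resize(im[y:y+h,x:x+w],None,fx=k,fy=k,interpolation=cv2.INTER_CUBIC)
A=np.hstack([r(t,190,221,44,40,9),r(t,246,184,44,40,9)]);B=np.hstack([r(s,220,290,44,32,9),r(s,240,228,44,32,9)])
o=np.vstack([A,B])[:600]; o=cv2.convertScaleAbs(o,alpha=1.5); print(o.shape); cv2.imwrite('pics/c1.png',cv2.resize(o,(o.shape[1]*600//648,600)) if o.shape[0]>600 else o)
E
```

```text
(600, 792, 3)
```

View pics/c1.png

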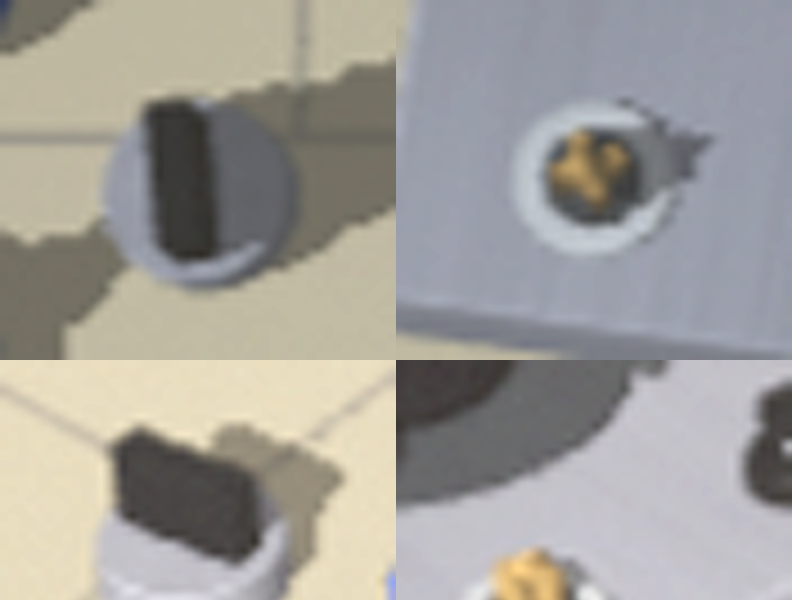

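The crop confirms the choice: a black bar on a steel skirt, centred near (210.5,241) in the top view. The brass cross is near (267,203). Next I measure with masks.

```bash
cat >> h.py <<'E'
def blob(m,x,y,w,h):
    k=np.zeros_like(m); k[y:y+h,x:x+w]=m[y:y+h,x:x+w]
    n,l,st,c=cv2.connectedComponentsWithStats(k.astype(np.uint8)); i=1+np.argmax(st[1:,4]); return (l==i),c[i],st[i]
def ang4(n,mask,z,c):
    v,u=np.nonzero(mask); P=np.array([plane(n,(a,b),z) for a,b in zip(u,v)])[:,:2]
    d=P-P.mean(0) if c is None else P-c; a=np.arctan2(d[:,1],d[:,0]); r=np.hypot(*d.T)
    z4=(r**4*np.exp(4j*a)).sum(); return np.degrees(np.angle(z4))/4, abs(z4)/(r**4).sum(), P.mean(0)
E
python3 - <<'E'
from h import *
t=cv2.imread('pics/t1.png').astype(int); s=cv2.imread('pics/s1.png').astype(int)
dark=lambda im:im.max(2)<60
br=lambda im:(im[:,:,2]-im[:,:,0])>50
# knob bar
for thr in(50,60,70):
  m,c,st=blob(t.max(2)<thr,200,228,22,24); v,u=np.nonzero(m)
  P=np.array([plane('top',(a,b),.048)[:2] for a,b in zip(u,v)]); w,V=np.linalg.eigh(np.cov(P.T)); print('knob',thr,c,st,P.mean(0),np.degrees(np.arctan2(V[1,1],V[0,1])),np.sqrt(w*12))
ms,cs,_=blob(dark(s),228,292,24,28); print('knob two',two(c,cs))
mt,ct,st=blob(br(t),256,192,24,24); ms,cs,ss=blob(br(s),244,244,24,22); print('spin',ct,st,cs,ss,two(ct,cs),ang4('top',mt,.081,None),ang4('side',ms,.081,None),plane('top',ct,.082))
for z in(.09,):
  for th in (45,60): mt,ci,st=blob(t.max(2)<th,300,198,22,22); ms,cs,ss=blob(s.max(2)<th,274,228,24,22); print('ign',ci,st,cs,ss,plane('top',ci,z),two(ci,cs))
for r in t[196:211,260:276]: print(' '.join('%3d'%(q[2]-q[0]) for q in r))
# skirt circle
E
```

```text
knob 50 [210.02884615 240.875     ] [207 233   7  17 104] [0.50725878 0.29390865] -171.41418116821842 [0.01659849 0.044933  ]
knob 60 [210.21138211 240.7398374 ] [206 232   9  18 123] [0.50762908 0.29343286] -170.33497723524414 [0.01901881 0.04726765]
knob 70 [212.79710145 240.37198068] [206 232  16  20 207] [0.50860684 0.28650848] -156.58298384843295 [0.03863983 0.04829315]
knob two (array([0.51393633, 0.29314022, 0.02477951]), np.float64(0.002709368307846736))
spin [265.66666667 202.33333333] [265 202   2   2   3] [254.05405405 252.62162162] [251 250   7   7  37] (array([0.60650553, 0.14254055, 0.07257446]), np.float64(0.0012156789726393317)) (np.float64(43.65675623362836), np.float64(0.35425181936455225), array([0.60473059, 0.14181991])) (np.float64(-32.49591300034129), np.float64(0.12456868230416233), array([0.59698497, 0.15047239])) [0.60445781 0.14169133 0.082     ]
ign [309.79761905 209.08928571] [303 202  15  15 168] [288. 232.] [288 232   1   1   1] [0.5834309  0.02430269 0.09      ] (array([0.58169889, 0.0232469 , 0.09062388]), np.float64(0.00367855678686573))
ign [310.0268
[... 466 characters left out ...]
  -9  -8  -6  -2  33  41  24  10  32  32   8  -4  -4  -4  -5
 -9  -9  -8  -6  12  45  48  30  21  32  43  26  -2  -4  -5  -5
 -9  -9  -3  28  47  58  55  38  26  30  30  18   2  -3  -5  -5
 -9  -9  -5  28  43  47  51  43  29  23  17   5   0  -3  -4  -5
 -9  -9  -7  15  26  33  40  46  40  20   4   0  -1  -4  -5  -5
 -9  -9  -8   3  12  10  19  39  41  19   1   0  -2  -4  -5  -6
 -9  -8  -8  -4  -1  -2   0  17  26  15   0  -3  -4  -4  -7  -8
 -9 -10  -9  -7  -5  -4  -4   2   9   3  -3  -5  -7  -8  -8  -7
 -9  -9  -9  -9  -8  -6  -4  -2  -2  -3  -3  -7  -9  -9  -9  -7
-10  -9  -9  -9  -9  -9  -8  -7  -7  -8  -8  -8  -9  -9  -8  -9
-10  -9  -9  -9  -8  -8  -9  -9  -9  -9  -9  -9  -8  -7 -10 -11
```

servo_tool([
  {"dp": [0,0,-0.01],"rotation": [0,0,6.4]},
  {"dp": [0,0,-0.01],"rotation": [0,0,6.4]},
  {"dp": [0,0,-0.01],"rotation": [0,0,6.4]},
  {"dp": [0,0,-0.01],"rotation": [0,0,6.4]},
  {"dp": [0.019,-0.036,0],"rotation": [0,0,0]},
  {"dp": [0.019,-0.036,0],"rotation": [0,0,0]},
  {"dp": [0.019,-0.036,0],"rotation": [0,0,0]},
  {"dp": [0.019,-0.036,0],"rotation": [0,0,0]},
  {"dp": [0.019,-0.036,0],"rotation": [0,0,0]},
  {"dp": [0.019,-0.036,0],"rotation": [0,0,0]},
  {"dp": [0.019,-0.036,0],"rotation": [0,0,0]},
  {"dp": [0.019,-0.036,0],"rotation": [0,0,0]},
  {"dp": [0.019,-0.036,0],"rotation": [0,0,0]},
  {"dp": [0.019,-0.036,0],"rotation": [0,0,0]},
  {"dp": [0.019,-0.036,0],"rotation": [0,0,0]},
  {"dp": [0.019,-0.036,0],"rotation": [0,0,0]},
  {"dp": [0.019,-0.036,0],"rotation": [0,0,0]},
  {"dp": [0.019,-0.036,0],"rotation": [0,0,0]},
  {"dp": [0.019,-0.036,0],"rotation": [0,0,0]},
  {"dp": [0.019,-0.036,0],"rotation": [0,0,0]},
], jaw=255, force=20)

```text
time_s: 1.77
ee_pos: [0.5745, 0.0135, 0.2624]
ee_rot: [[1.0, -0.001, -0.0], [-0.001, -1.0, -0.0], [-0.0, 0.0, -1.0]]
wrist_force: [1.2, -0.8, -0.3]
finger_gap: 0.002
grip_force: 0.0
```

```bash
python3 - <<'E'
from h import *
t=cv2.imread('pics/t1.png').astype(float)
w=(t[:,:,2]-t[:,:,0]); w=np.clip(w-12,0,30)
k=np.zeros_like(w); k[196:210,260:274]=w[196:210,260:274]
k=cv2.resize(k[180:224,246:290],None,fx=4,fy=4,interpolation=cv2.INTER_CUBIC); k[k<8]=0
v,u=np.nonzero(k); W=np.ones(len(u)) ; P=np.array([plane('top',((a+.5)/4-.5+246,(b+.5)/4-.5+180),.081)[:2] for a,b in zip(u,v)])
mm=np.array([(P.min(0)+P.max(0))/2,P.mean(0)])
print(mm, P.max(0)-P.min(0))
for c in [mm[0],mm[1],mm.mean(0)]:
  d=P-c;a=np.arctan2(d[:,1],d[:,0]);r=np.hypot(*d.T)
  for p in(2,4,6): z4=(r**p*np.exp(4j*a)).sum(); print(np.degrees(np.angle(z4))/4,abs(z4)/(r**p).sum())
print(plane('top',(309.5,208),.09)); s=state(); print(s['ee_pos'],s['ee_rot'],s['q'])
E
```

```text
[[0.60496247 0.13862924]
 [0.6052664  0.13869346]] [0.0213062  0.02257503]
18.601686227518424 0.39937561726463555
18.485760673632644 0.5013793359727317
18.44055358294061 0.5686488041865557
18.280360137436 0.40720024844602076
18.132588055325765 0.5153135525696976
18.024706545607064 0.5892916622669039
18.437876705908778 0.4037921822771246
18.305266455836257 0.509010460598996
18.227321668788363 0.5796886451748818
[0.58638372 0.02508633 0.09      ]
[0.57451429 0.01351005 0.26239426] [[ 9.99998935e-01 -1.45226397e-03 -1.42356387e-04]
 [-1.45228438e-03 -9.99998935e-01 -1.43310366e-04]
 [-1.42148111e-04  1.43516956e-04 -9.99999980e-01]] [  18.54985017   13.91091786  -29.14265592   86.85187425    6.81418977
   81.0141533  -101.02663651]
```

servo_tool([
  {"dp": [0.006,-0.0055,0.039]},
  {"dp": [0.006,-0.0055,0.039]},
  {"dp": [0,0,0.04]},
  {"dp": [0,0,0.04]},
  {"dp": [0,0,0.008]},
  {"dp": [0,0,0.004]},
  {"dp": [0,0,0.004]},
  {"dp": [0,0,0.004]},
  {"dp": [0,0,0.002]},
  {"dp": [0,0,0.002]},
  {"dp": [0,0,0]},
])

```text
invalid input at $.targets[0]: expected keys dp, rotation
```

servo_tool([
  {"dp": [0.006,-0.0055,0.039],"rotation": [0,0,0]},
  {"dp": [0.006,-0.0055,0.039],"rotation": [0,0,0]},
  {"dp": [0,0,0.04],"rotation": [0,0,0]},
  {"dp": [0,0,0.04],"rotation": [0,0,0]},
  {"dp": [0,0,0.008],"rotation": [0,0,0]},
  {"dp": [0,0,0.004],"rotation": [0,0,0]},
  {"dp": [0,0,0.004],"rotation": [0,0,0]},
  {"dp": [0,0,0.004],"rotation": [0,0,0]},
  {"dp": [0,0,0.002],"rotation": [0,0,0]},
  {"dp": [0,0,0.002],"rotation": [0,0,0]},
  {"dp": [0,0,0],"rotation": [0,0,0]},
])

```text
time_s: 2.68
ee_pos: [0.5875, 0.0228, 0.0824]
ee_rot: [[1.0, -0.001, 0.004], [-0.001, -1.0, -0.0], [0.004, 0.0, -1.0]]
wrist_force: [-0.9, 0.4, 6.5]
finger_gap: 0.01
grip_force: 3.1
```

servo_tool([
  {"dp": [0,0,0.003],"rotation": [0,0,0]},
  {"dp": [0,0,0.002],"rotation": [0,0,0]},
  {"dp": [0,0,0.002],"rotation": [0,0,0]},
  {"dp": [0,0,0],"rotation": [0,0,0]},
  {"dp": [0,0,0],"rotation": [0,0,0]},
])

```text
time_s: 3.1
ee_pos: [0.5878, 0.0228, 0.0782]
ee_rot: [[1.0, -0.001, 0.004], [-0.001, -1.0, -0.001], [0.004, 0.001, -1.0]]
wrist_force: [-11.1, -2.3, 29.7]
finger_gap: 0.005
grip_force: 15.1
```

servo_tool([
  {"dp": [0,0,-0.02],"rotation": [0,0,0]},
  {"dp": [0,0,-0.04],"rotation": [0,0,0]},
  {"dp": [0,0,-0.04],"rotation": [0,0,0]},
  {"dp": [-0.01,-0.034,0],"rotation": [0,0,0]},
  {"dp": [-0.01,-0.034,0],"rotation": [0,0,0]},
  {"dp": [-0.01,-0.034,0],"rotation": [0,0,0]},
  {"dp": [-0.01,-0.034,0],"rotation": [0,0,0]},
  {"dp": [-0.01,-0.034,0],"rotation": [0,0,0]},
  {"dp": [-0.01,-0.034,0],"rotation": [0,0,0]},
  {"dp": [-0.01,-0.034,0],"rotation": [0,0,0]},
  {"dp": [-0.01,-0.034,0],"rotation": [0,0,0]},
  {"dp": [0,0,0.02],"rotation": [0,0,-4.3]},
  {"dp": [0,0,0.02],"rotation": [0,0,-4.3]},
  {"dp": [0,0,0],"rotation": [0,0,0]},
  {"dp": [0,0,0],"rotation": [0,0,0]},
], jaw=0)

```text
time_s: 4.35
ee_pos: [0.5065, 0.2944, 0.1338]
ee_rot: [[0.989, 0.146, -0.0], [0.146, -0.989, -0.0], [-0.0, 0.0, -1.0]]
wrist_force: [0.4, 0.3, 0.2]
finger_gap: 0.976
grip_force: 0.0
```

```bash
python3 - <<'E'
from h import *
t=grab('top','t2.png'); s=grab('side','s2.png')
q=state(); print(q['ee_pos'],q['q'],np.degrees(np.arctan2(q['ee_rot'][1,0],q['ee_rot'][0,0])))
r=lambda im,x,y,w,h,k: cv2.resize(im[y:y+h,x:x+w],None,fx=k,fy=k,interpolation=cv2.INTER_CUBIC)
cv2.imwrite('pics/c2.png',cv2.convertScaleAbs(np.hstack([r(s,180,215,130,110,3),r(t,180,180,150,110,3)[:,:400]]),alpha=1.4))
E
```

```text
[0.5073688  0.29478317 0.13520629] [  -3.97568762   22.16020218  -37.78290396   94.48842496   14.45300591
   68.19177512 -126.74458108] 8.348905111664694
```

View pics/c2.png

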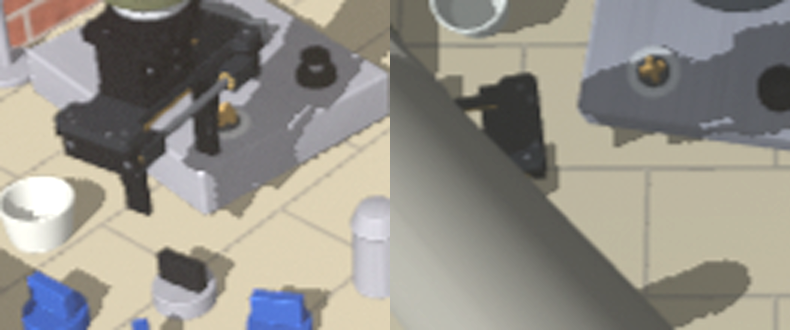

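The igniter is back up, with its stem visible at about (285,238) in the side view. The open fingers straddle the knob. I descend and grip.

servo_tool([
  {"dp": [0.0005,0,0.036],"rotation": [0,0,0]},
  {"dp": [0,0,0.036],"rotation": [0,0,0]},
  {"dp": [0,0,0.024],"rotation": [0,0,0]},
  {"dp": [0,0,0.01],"rotation": [0,0,0]},
  {"dp": [0,0,0.006],"rotation": [0,0,0]},
  {"dp": [0,0,0],"rotation": [0,0,0]},
  {"dp": [0,0,0],"rotation": [0,0,0]},
  {"dp": [0,0,0],"rotation": [0,0,0]},
])

```text
time_s: 5.12
ee_pos: [0.5081, 0.2956, 0.0235]
ee_rot: [[0.989, 0.148, 0.003], [0.148, -0.989, 0.001], [0.003, -0.001, -1.0]]
wrist_force: [0.6, -0.1, 0.4]
finger_gap: 1.0
grip_force: 0.0
```

servo_tool([
  {"dp": [0,0,0],"rotation": [0,0,0]},
  {"dp": [0,0,0],"rotation": [0,0,0]},
  {"dp": [0,0,0],"rotation": [0,0,0]},
  {"dp": [0,0,0],"rotation": [0,0,0]},
  {"dp": [0,0,0],"rotation": [0,0,0]},
  {"dp": [0,0,0],"rotation": [0,0,0]},
  {"dp": [0,0,0],"rotation": [0,0,0]},
  {"dp": [0,0,0],"rotation": [0,0,0]},
  {"dp": [0,0,0],"rotation": [0,0,0]},
  {"dp": [0,0,0],"rotation": [0,0,0]},
], jaw=255, force=40)

```text
time_s: 5.95
ee_pos: [0.5069, 0.2949, 0.0215]
ee_rot: [[0.989, 0.149, -0.0], [0.149, -0.989, -0.0], [-0.0, 0.0, -1.0]]
wrist_force: [-1.0, -0.1, 0.7]
finger_gap: 0.327
grip_force: 0.0
```

servo_tool([
  {"dp": [0,0,0],"rotation": [0,0,0]},
  {"dp": [0,0,0],"rotation": [0,0,0]},
  {"dp": [0,0,0],"rotation": [0,0,0]},
  {"dp": [0,0,0],"rotation": [0,0,0]},
  {"dp": [0,0,0],"rotation": [0,0,0]},
  {"dp": [0,0,0],"rotation": [0,0,0]},
  {"dp": [0,0,0],"rotation": [0,0,0]},
])

```text
time_s: 6.53
ee_pos: [0.5068, 0.2949, 0.0215]
ee_rot: [[0.989, 0.149, -0.0], [0.149, -0.989, -0.0], [-0.0, 0.0, -1.0]]
wrist_force: [0.1, -0.1, -1.2]
finger_gap: 0.157
grip_force: 40.0
```

servo_tool([
  {"dp": [0,0,-0.02],"rotation": [0,0,0]},
  {"dp": [0,0,-0.04],"rotation": [0,0,0]},
  {"dp": [0,0,-0.04],"rotation": [0,0,0]},
  {"dp": [0,0,-0.04],"rotation": [0,0,0]},
  {"dp": [0,0,0],"rotation": [0,0,-4.7]},
  {"dp": [0,0,0],"rotation": [0,0,-4.7]},
  {"dp": [0,0,0],"rotation": [0,0,0]},
  {"dp": [0,0,0],"rotation": [0,0,0]},
  {"dp": [0,0,0],"rotation": [0,0,0]},
])

```text
time_s: 7.28
ee_pos: [0.5066, 0.2946, 0.1609]
ee_rot: [[0.952, 0.306, -0.001], [0.306, -0.952, -0.001], [-0.001, 0.0, -1.0]]
wrist_force: [0.1, 0.4, -1.7]
finger_gap: 0.155
grip_force: 40.0
```

```bash
python3 - <<'E'
from h import *
t=grab('top','t3.png'); s=grab('side','s3.png')
q=state(); print(q['ee_pos'],q['q'],np.degrees(np.arctan2(q['ee_rot'][1,0],q['ee_rot'][0,0])),q['finger_gap'],q['grip_force'])
p=q['ee_pos']; u,v=map(int,proj('side',p)); print(u,v)
x,y=max(u-60,0),max(v-50,0)
cv2.imwrite('pics/c3.png',cv2.convertScaleAbs(cv2.resize(s[y:y+110,x:x+130],None,fx=5,fy=5,interpolation=cv2.INTER_CUBIC),alpha=1.4))
E
```

```text
[0.50666985 0.2947282  0.16099528] [  -2.42697124   21.25733276  -39.79315979   92.71056462   14.17430527
   71.24660818 -117.05984304] 17.843498279145628 0.1570984783910395 40.00003645196557
237 265
```

View pics/c3.png

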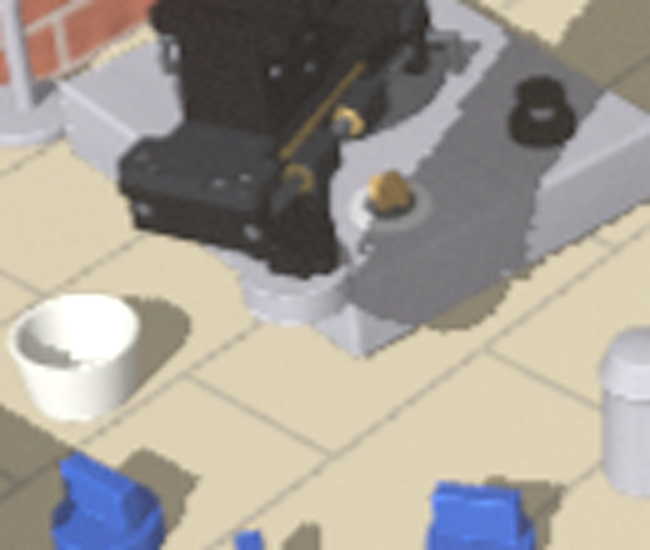

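```bash
python3 - <<'E'
from h import *
s=cv2.imread('pics/s3.png').astype(int); q=state(); p=q['ee_pos']; R=q['ee_rot']
a=np.linspace(0,2*np.pi,73)
for off in(-.004,0,.004):
  for z in(.1395,.1585):
    E=np.array([proj('side',[*(p+R[:,0]*off)[:2]+.029*np.array([np.cos(t),np.sin(t)]),z]) for t in a]); print(off,z,E.min(0),E.max(0))
for r in (271,273,275,277,279): print(r,[int(x) for x in s[r,220:252].sum(1)//3])
S=cv2.imread('pics/s1.png').astype(int); m,c,st=blob((S[:,:,2]-S[:,:,0])>25,244,244,24,22); v,u=np.nonzero(m); print(c,st,two((267,202.3),c))
for z in(.076,.081,.086): print(z,proj('side',[.605,.1387,z]))
E
```

```text
-0.004 0.1395 [228.24280636 265.9131608 ] [250.94539831 279.64420982]
-0.004 0.1585 [227.40581287 260.0208654 ] [250.27229828 273.66494164]
0 0.1395 [226.86051878 265.61164493] [249.54874263 279.32204473]
0 0.1585 [226.01434601 259.72192325] [248.86625445 273.34535364]
0.004 0.1395 [225.48045038 265.31060509] [248.154323   279.00040424]
0.004 0.1585 [224.62512896 259.42345638] [247.46247769 273.0262898 ]
271 [145, 145, 146, 145, 135, 137, 138, 134, 133, 133, 134, 134, 134, 133, 129, 127, 125, 122, 123, 128, 133, 135, 136, 134, 123, 101, 85, 81, 86, 88, 88, 88]
273 [145, 145, 145, 146, 146, 135, 134, 139, 149, 152, 145, 137, 132, 130, 129, 130, 131, 132, 139, 145, 140, 129, 121, 114, 106, 96, 87, 82, 86, 87, 86, 86]
275 [146, 145, 145, 144, 146, 138, 134, 139, 142, 143, 144, 145, 144, 147, 147, 143, 142, 141, 137, 133, 130, 126, 120, 114, 107, 98, 105, 98, 87, 88, 88, 87]
277 [145, 145, 146, 146, 145, 145, 144, 156, 153, 145, 146, 146, 146, 146, 145, 145, 144, 141, 137, 132, 128, 124, 119, 117, 112, 129, 144, 144, 129, 116, 101, 88]
279 [145, 145, 146, 146, 146, 145, 145, 138, 130, 138, 146, 147, 146, 154, 159, 156, 153, 144, 136, 127, 133, 138, 139, 140, 142, 142, 144, 148, 137, 123, 120, 119]
[254.36 252.62] [251 249   8   8  50] (array([0.60768622, 0.13958813, 0.07023214]), np.float64(0.0001289265487739159))
0.076 (np.float64(255.0509618904072), np.float64(251.16400917644162))
0.081 (np.float64(254.90058520183334), np.float64(249.74389173575872))
0.086 (np.float64(254.7497078211913), np.float64(248.31904589238746))
```

```bash
python3 - <<'E'
from h import *
for z in(0,.01,.019): print(z,plane('top',(211.8,241.9),z))
# bar end edges (top face) from crop rows: far end y~98/9, near end along column profile
t=cv2.imread('pics/t1.png').astype(int)
for c in(207,208,209,210,211,212): print(c,[int(x) for x in t[228:256,c].sum(1)//3])
for x in(.507,.511): print(x,[tuple(np.round(proj('top',[x+d*.989,.295+d*.148,z]),1)) for d,z in((.023,.048),(-.023,.048),(-.023,.019))], [tuple(np.round(proj('top',[x+d,.295,z]),1)) for d,z in((.029,.019),(-.029,.019),(-.029,0))])
for r in (236,240,244,248): print(r,[int(x) for x in t[r,196:232].sum(1)//3])
E
```

```text
0 [0.51298929 0.30107586 0.        ]
0.01 [0.51120215 0.29856458 0.01      ]
0.019 [0.50959372 0.29630443 0.019     ]
207 [119, 119, 119, 119, 63, 37, 37, 37, 37, 38, 37, 38, 38, 43, 44, 51, 52, 52, 62, 62, 77, 101, 105, 111, 112, 118, 120, 120]
208 [119, 119, 120, 108, 58, 37, 37, 37, 38, 38, 37, 38, 37, 38, 38, 38, 38, 38, 39, 39, 42, 79, 103, 109, 107, 118, 120, 120]
209 [119, 119, 119, 99, 54, 37, 37, 38, 37, 38, 38, 37, 38, 38, 37, 38, 38, 38, 39, 38, 37, 48, 89, 105, 100, 117, 120, 120]
210 [119, 119, 119, 99, 53, 36, 37, 36, 37, 36, 36, 38, 37, 38, 39, 39, 38, 38, 38, 38, 36, 35, 79, 103, 90, 108, 118, 120]
211 [119, 119, 120, 102, 74, 42, 34, 34, 35, 35, 35, 35, 36, 36, 35, 36, 36, 35, 37, 37, 35, 36, 91, 105, 82, 100, 117, 120]
212 [119, 119, 120, 105, 97, 57, 38, 34, 35, 34, 34, 35, 33, 35, 34, 35, 35, 34, 34, 35, 35, 35, 99, 106, 79, 99, 117, 120]
0.507 [(np.float64(208.7), np.float64(232.7)), (np.float64(210.5), np.float64(249.3)), (np.float64(213.1), np.float64(251.0))] [(np.float64(212.7), np.float64(232.5)), (np.float64(211.8), np.float64(253.2)), (np.float64(213.5), n
[... 194 characters left out ...]
at64(211.9), np.float64(251.8)), (np.float64(213.5), np.float64(252.8))]
236 [99, 99, 99, 99, 99, 100, 101, 105, 105, 94, 63, 37, 38, 37, 37, 35, 35, 55, 65, 65, 65, 65, 66, 65, 63, 64, 66, 65, 66, 66, 66, 66, 66, 66, 66, 66]
240 [119, 119, 119, 119, 119, 113, 107, 105, 104, 105, 76, 38, 37, 38, 37, 36, 33, 42, 59, 67, 68, 67, 67, 68, 67, 64, 61, 68, 73, 73, 73, 73, 73, 73, 72, 73]
244 [119, 120, 119, 120, 119, 116, 108, 103, 104, 103, 85, 52, 38, 38, 38, 36, 35, 37, 56, 66, 67, 67, 67, 67, 67, 63, 59, 66, 73, 72, 72, 73, 72, 72, 72, 72]
248 [72, 71, 72, 72, 71, 72, 75, 93, 104, 104, 103, 77, 42, 37, 36, 35, 35, 35, 51, 64, 67, 88, 94, 75, 60, 64, 70, 72, 73, 72, 98, 118, 119, 120, 120, 120]
```

servo_tool([
  {"dp": [0.0086,0.0357,0],"rotation": [0,0,0]},
  {"dp": [0.0086,0.0357,0],"rotation": [0,0,0]},
  {"dp": [0.0086,0.0357,0],"rotation": [0,0,0]},
  {"dp": [0.0086,0.0357,0],"rotation": [0,0,0]},
  {"dp": [0.0085,0.0358,0],"rotation": [0,0,0]},
  {"dp": [0,0,0.02],"rotation": [0,0,0]},
  {"dp": [0,0,0.02],"rotation": [0,0,0]},
  {"dp": [0,0,0],"rotation": [0,0,0]},
  {"dp": [0,0,0],"rotation": [0,0,0]},
  {"dp": [0,0,0],"rotation": [0,0,0]},
  {"dp": [0,0,0],"rotation": [0,0,0]},
])

```text
time_s: 8.3
ee_pos: [0.6032, 0.1391, 0.123]
ee_rot: [[0.951, 0.309, 0.002], [0.309, -0.951, 0.0], [0.002, 0.0, -1.0]]
wrist_force: [0.7, 0.4, -1.2]
finger_gap: 0.155
grip_force: 40.0
```

```bash
python3 - <<'E'
from h import *
t=grab('top','t4.png'); s=grab('side','s4.png')
q=state(); R=q['ee_rot'];p=q['ee_pos'];print(p,np.degrees(np.arctan2(R[1,0],R[0,0])),q['wrist_force'])
print(p+R[:,0]*.004, 'want .606 .139')
cv2.imwrite('pics/c4.png',cv2.convertScaleAbs(cv2.resize(s[205:275,210:310],None,fx=6,fy=6,interpolation=cv2.INTER_CUBIC),alpha=1.4))
E
```

```text
[0.60316546 0.13879267 0.12275609] 17.968403837549904 [-0.13144897 -0.10187493 -0.8861484 ]
[0.60697036 0.14002663 0.12276307] want .606 .139
```

View pics/c4.png

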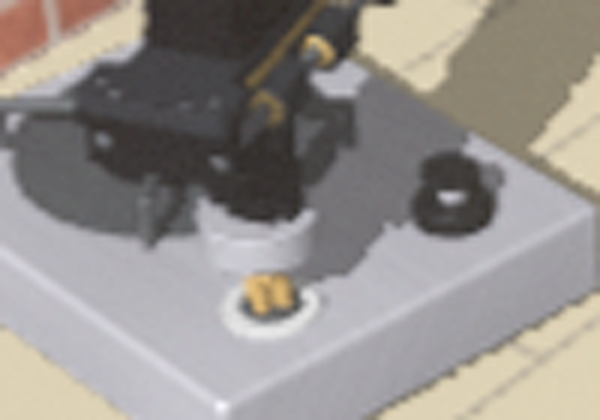

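The knob skirt is centred near u=252.9 and the spindle near 255, so the knob is about 2.5 mm too far along tool x. I correct that and descend slowly.

servo_tool([
  {"dp": [-0.0025,0,0],"rotation": [0,0,0]},
  {"dp": [0,0,0.008],"rotation": [0,0,0]},
  {"dp": [0,0,0.004],"rotation": [0,0,0]},
  {"dp": [0,0,0.003],"rotation": [0,0,0]},
  {"dp": [0,0,0.002],"rotation": [0,0,0]},
  {"dp": [0,0,0.002],"rotation": [0,0,0]},
  {"dp": [0,0,0],"rotation": [0,0,0]},
  {"dp": [0,0,0],"rotation": [0,0,0]},
])

```text
time_s: 9.07
ee_pos: [0.6004, 0.1373, 0.1025]
ee_rot: [[0.951, 0.308, 0.0], [0.308, -0.951, -0.0], [0.0, 0.0, -1.0]]
wrist_force: [0.3, -1.1, -0.7]
finger_gap: 0.154
grip_force: 40.0
```

servo_tool([
  {"dp": [0,0,0.001],"rotation": [0,0,0]},
  {"dp": [0,0,0.001],"rotation": [0,0,0]},
  {"dp": [0,0,0.001],"rotation": [0,0,0]},
  {"dp": [0,0,0.001],"rotation": [0,0,0]},
  {"dp": [0,0,0],"rotation": [0,0,0]},
  {"dp": [0,0,0],"rotation": [0,0,0]},
])

```text
time_s: 9.57
ee_pos: [0.6008, 0.1374, 0.0987]
ee_rot: [[0.951, 0.308, 0.001], [0.308, -0.951, 0.0], [0.001, 0.0, -1.0]]
wrist_force: [3.1, -0.9, -1.6]
finger_gap: 0.158
grip_force: 40.0
```

servo_tool([
  {"dp": [0.0006,0,0.001],"rotation": [0,0,0]},
  {"dp": [0,0,0.001],"rotation": [0,0,0]},
  {"dp": [0,0,0.001],"rotation": [0,0,0]},
  {"dp": [0,0,0.001],"rotation": [0,0,0]},
  {"dp": [0,0,0.001],"rotation": [0,0,0]},
  {"dp": [0,0,0],"rotation": [0,0,0]},
  {"dp": [0,0,0],"rotation": [0,0,0]},
])

```text
time_s: 10.15
ee_pos: [0.601, 0.1374, 0.0934]
ee_rot: [[0.951, 0.308, 0.0], [0.308, -0.951, -0.0], [0.0, 0.0, -1.0]]
wrist_force: [4.4, -0.8, -1.2]
finger_gap: 0.159
grip_force: 40.0
```

servo_tool([
  {"dp": [0.0006,0,0.001],"rotation": [0,0,0]},
  {"dp": [0,0,0.001],"rotation": [0,0,0]},
  {"dp": [0,0,0.001],"rotation": [0,0,0]},
  {"dp": [0,0,0.001],"rotation": [0,0,0]},
  {"dp": [0,0,0.001],"rotation": [0,0,0]},
  {"dp": [0,0,0],"rotation": [0,0,0]},
  {"dp": [0,0,0],"rotation": [0,0,0]},
], force=60)

```text
time_s: 10.73
ee_pos: [0.6015, 0.1378, 0.0889]
ee_rot: [[0.951, 0.308, 0.0], [0.308, -0.951, -0.0], [0.0, 0.0, -1.0]]
wrist_force: [0.9, -3.1, 7.3]
finger_gap: 0.162
grip_force: 60.0
```

servo_tool([
  {"dp": [0,0,0.001],"rotation": [0,0,0]},
  {"dp": [0,0,0.001],"rotation": [0,0,0]},
  {"dp": [0,0,0.001],"rotation": [0,0,0]},
  {"dp": [0,0,0.001],"rotation": [0,0,0]},
  {"dp": [0,0,0],"rotation": [0,0,0]},
  {"dp": [0,0,0],"rotation": [0,0,0]},
])

```text
time_s: 11.23
ee_pos: [0.6018, 0.1379, 0.0873]
ee_rot: [[0.951, 0.308, 0.001], [0.308, -0.951, -0.001], [0.001, 0.001, -1.0]]
wrist_force: [-8.7, -5.7, 27.6]
finger_gap: 0.156
grip_force: 60.0
```

```bash
python3 - <<'E'
from h import *
s=grab('side','s5.png')
q=state(); print(q['ee_pos'],q['wrist_force'],q['ft_torque'],q['time_s'],q['finger_gap'])
cv2.imwrite('pics/c5.png',cv2.convertScaleAbs(cv2.resize(s[205:275,210:310],None,fx=6,fy=6,interpolation=cv2.INTER_CUBIC),alpha=1.4))
E
```

```text
[0.60173028 0.13788637 0.08727468] [-8.04484874 -6.34396736 26.39417014] [-1.36098631  1.92199417 -0.10133553] 11.2833 0.1522013440815764
```

View pics/c5.png

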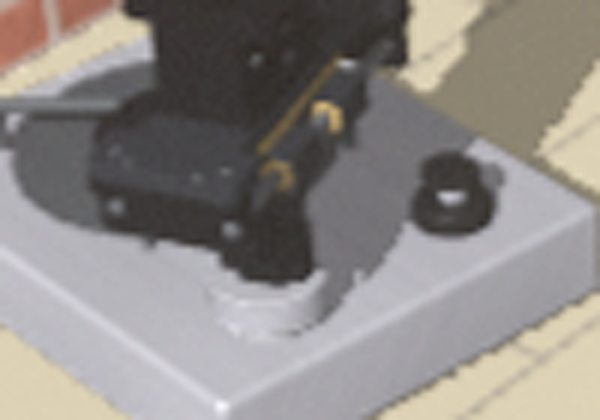

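The knob sits down over the spindle, about 6 mm above the box by the tool height. The gripper is clear of everything else and the push is about 26 N, against the stop.

```bash
python3 -c "
from bench import bot
print(bot.finish_job())"
```

```text
the job is handed in; nothing more can be done
None
```

I pressed the igniter to its stop and it sprang back up; the knob is meshed on the spindle, fully home, and handed in still gripped and pressed against the stop at about 26 N, at 11.3 s of the 64 s allowed.

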